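Clamp the lino block in the bench press until the force tab pops out

TASK

Two small screw presses stand on the printmaking table; one has a carved lino block lying in it, the other is empty. Tighten the press that holds the block by turning its T-bar handle clockwise (seen from above) until the little tab springs out of the end of its crosshead, then stop so the block is not over-squeezed, and let go. Leave the empty press's handle as it is.

Things in the scene. Friction and masses are not known exactly. Their poses are not given: they have to be found in the camera images.
- press_a_grip (a point): Middle of the T-bar of the press with the block, on its vertical screw axis, 166 mm up. Steel bar, 120 mm along x, 16 mm thick along y (20 mm at its ends), 22 mm tall; 25 mm of 13 mm stem below it. Turns clockwise from above to tighten (yaw falls), about 0.3 N m, at fixed height, and stays where left. 0.6 to 1.3 rad brings out the tab. Press bolted down, nothing else of it above 130 mm.
- press_a_tab (a joint): How far the brass tab (26 mm wide, 14 mm tall) of that press stands out of the aluminium housing at one end of its crosshead, 105 mm from the screw axis and 107 mm above the table; m. 0 = flush (force too low); about 0.018 = out: it springs out at once when the platen presses the block with about 20 N.
- press_a_platen: Steel plate of that press, 72 x 72 x 12 mm, on the screw axis over the loose lino block (180 x 80 x 25 mm, sticks out of the base both ways); origin at the centre of its underside, z up. Sinks 5 mm per rad of handle until it meets the block, then a spring adds about 45 N per rad. Turning on 0.5 rad after the tab is out does no harm; 0.8 rad more over-squeezes the block (55 N).
- press_b_end (a point): One end of the T-bar of the other, identical but empty press, 50 mm from its screw axis, half-way up the bar, 166 mm above the table. To be left alone.
Things that resemble listed ones, but are neither listed nor needed, are in the scene too. What is shaped like the part that bears press_a_grip but pink or turquoise is not meant.

How it is judged:
By the outcome, as a careful person would: the job done as asked, in the order asked, and still so for the second after the job is handed in, with the robot touching nothing.
It also fails if it takes over 35 s, if anything falls off the work surface, if the arm or the gripper's body presses on something with over 40 N, if the wrist force passes 120 N, or if a joint passes its speed limit or range.

ROBOT

A 7-joint arm with a two-finger parallel gripper is mounted at the origin on the work surface. World frame = base frame: x ahead of the robot, y to its left, z up, the work surface at z = 0. Lengths are in mm, angles in rad, forces in N, time in s.
With the tool pointing down it reaches from about 400 to 900 mm from the base axis. Payload 5.6 kg.
Tool frame: the origin (TCP) lies midway between the tips of the shut fingers; the grasp point (between the pads) lies 19 mm behind it; x points along the fingers, y is the direction in which the jaws open and shut, and the axes are right-handed (so a half turn about x gives the same grasp; the last joint's range is limited). The gripper opens to 92 mm and grips with 3 to 60 N. Pads are 20 mm wide; open, the fingers measure 128 mm over their backs; the gripper's body (75 mm by 189 mm) begins 69 mm behind the grasp point.
Start: joints at [-1.331, 0.468, -0.012, 1.603, 0.006, 1.071, -0.056], TCP at [181.421, 624.176, 214.592] pointing down, gripper open.
Joint ranges: [-2.53, 2.53], [-0.31, 2.02], [-1.57, 1.55], [0.28, 2.44], [-1.29, 4.43], [0.15, 1.84], [-2.92, 2.92]. Speed limits (rad/s): [2.57, 2.57, 3.14, 3.14, 3.14, 3.14, 3.14].

INTERFACE

Orientations are given as a rotation vector (axis times angle).
In Python, from cell import robot, grip, kin, viewer gives the robot as it stands. Calls block until the motion is done:
- robot.movep(position, orientation): joint-space move of the TCP to a pose.
- robot.servo_line(position, feed=150, rotation=None): straight line of the TCP; rotation=None keeps the orientation; feed is the mean speed in mm/s.
- robot.goto_joints(angles): joint-space move.
- grip(opening, newtons=None): opening from 0.0 (shut) to 1.0 (fully open); newtons is the grip in N (None keeps the last); returns when the fingers have stopped.
- robot.hold(seconds).
- kin.ik(position, orientation): joint angles nearest the present ones, or None.
- robot.observe(): the state.
- viewer.read_camera(name): name is "side" or "top" or "wrist"; returns the picture (420x560x3 uint8, red, green, blue); there is no depth.
- viewer.camera_info(name): a dict with "camera_matrix" (3x3 intrinsics, pixels), "R" (3x3) and "t" (3): a world point X has camera coordinates R X + t. Camera axes: x right, y down, z forward; pixel columns grow to the right and rows downward; lengths in mm; the calibration is good to about 2 mm. A picture is of the moment at which its call begins: read the wrist's pose just before it. camera_info takes no time and is no camera call; for the wrist camera it gives the pose at the moment of the call.
A pose or a line that the arm cannot do raises robot.IKError and nothing moves.
- robot.job_done(): hands the job in, once; it reports no verdict.
Trained networks look in the newest picture that a camera, given by its name, has taken for a name from the list of things; names that differ only in an ending like _2 or _b are one class to them, and where a whole thing is asked for, a point or a joint stands for the part that bears it (a point fixed in the world has none). Each returns a list of dicts, best first, with "confidence" (0 to 1); they miss things now and then, are a little off and sometimes report something else, mostly with a low value. They report only what shows in the picture. A call takes as long as a camera call. They do not tell look-alikes from the thing itself.
- viewer.silhouettes(name, camera): "mask" (420x560 bool, what is visible of it).
- viewer.pinpoint(name, camera): "at" ([x, y, z] in mm, in the coordinates of the camera as it stood for that picture, good to about 4 mm: a listed point, or the origin of a listed thing).
The state is a dict: "t": time; "joints": joint angles; "joint_velocities": joint speeds; "joint_torque": joint torques, N m; "tcp_pos": TCP position; "tcp_rot": TCP orientation; "contact_force": force on the tool from outside, world axes, zero at the start; "wrist_torque": the same for the moment, N m; "grip_width": opening from 0.0 (shut) to 1.0 (fully open).
Only numpy, scipy, OpenCV 4.12 (cv2) and the standard library are available. Lean on these libraries where they do the work, as an engineer would, in place of code of your own. Each camera call takes 0.05 s, during which the arm holds its last target. There are 200 camera calls.

## Working session

There is one attempt and no reset: what is moved stays moved. The work goes in short steps, each a Python script; the robot and the scene stay as the last script left them, time stands still between calls to the robot, and variables do not carry over. Pictures are saved under pics/ and viewed, about 8 in all and at most 12, crops included, and the job is handed in when it is done.

```bash
ls; mkdir -p pics; cat > h.py <<'E'
import numpy as np, cv2
from cell import robot, grip, kin, viewer
def snap(c,fn=None):
    i=viewer.camera_info(c); im=viewer.read_camera(c)
    if fn: cv2.imwrite('pics/'+fn,im[:,:,::-1])
    return im,i
def world(i,p): return np.array(i['R']).T@(np.array(p)-np.array(i['t']))
def pix(i,X):
    c=np.array(i['R'])@np.array(X,float)+np.array(i['t']); q=np.array(i['camera_matrix'])@c; return (q[:2]/q[2]).round(0)
def find(n,c,i):
    for d in viewer.pinpoint(n,c):
        w=world(i,d['at']); print(n,c,round(d['confidence'],2),w.round(0),pix(i,w))
E
python3 - <<'E'
from h import *
a,i=snap('top'); 
for n in ['press_a_grip','press_a_platen','press_b_end','press_a_tab']:
    try: find(n,'top',i)
    except Exception as e: print(n,e)
b,j=snap('side')
for n in ['press_a_grip','press_a_platen','press_b_end']: find(n,'side',j)
m=np.hstack([a,b])[:,:,::-1]
cv2.imwrite('pics/top.png',cv2.resize(a[:,:,::-1],(800,600))); cv2.imwrite('pics/side.png',cv2.resize(b[:,:,::-1],(800,600)))
print(robot.observe()['tcp_rot'],robot.observe()['t'])
E
```

```text
pics
press_a_grip top 0.71 [ 281. -261.  164.] [412. 270.]
press_a_grip top 0.69 [510. 159. 165.] [266. 196.]
press_a_grip top 0.66 [260. 509. 169.] [147. 284.]
press_a_platen top 0.72 [263. 515.  48.] [155. 283.]
press_a_platen top 0.53 [ 282. -268.   57.] [405. 271.]
press_a_platen top 0.5 [507. 159.  48.] [267. 204.]
press_a_platen top 0.47 [249. 246.  51.] [241. 286.]
press_b_end top 0.51 [ 591. -192.  164.] [383. 167.]
press_a_tab it knows: press_a_grip, press_a_platen, press_b_end
press_a_grip side 0.9 [518. 154. 166.] [288. 189.]
press_a_grip side 0.87 [ 280. -270.  164.] [281. 319.]
press_a_grip side 0.79 [264. 506. 165.] [169. 162.]
press_a_grip side 0.76 [251. 241. 162.] [186. 198.]
press_a_platen side 0.77 [ 281. -268.   53.] [281. 361.]
press_a_platen side 0.61 [254. 245.  51.] [192. 231.]
press_a_platen side 0.56 [513. 151.  52.] [286. 224.]
press_a_platen side 0.42 [269. 509.  50.] [175. 193.]
press_b_end side 0.77 [ 589. -201.  166.] [394. 248.]
[ 0.22184464  1.55933642 -0.2222369 ] 0.4
```

View pics/top.png

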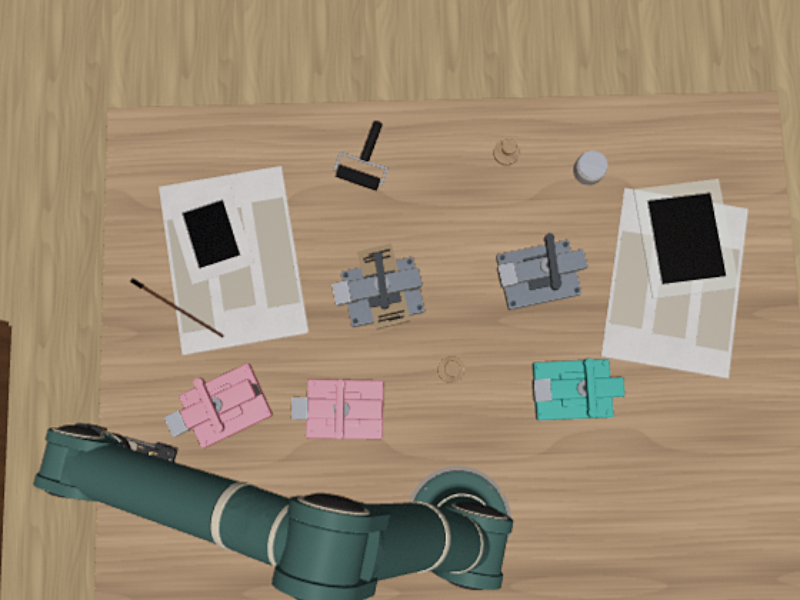

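View pics/side.png

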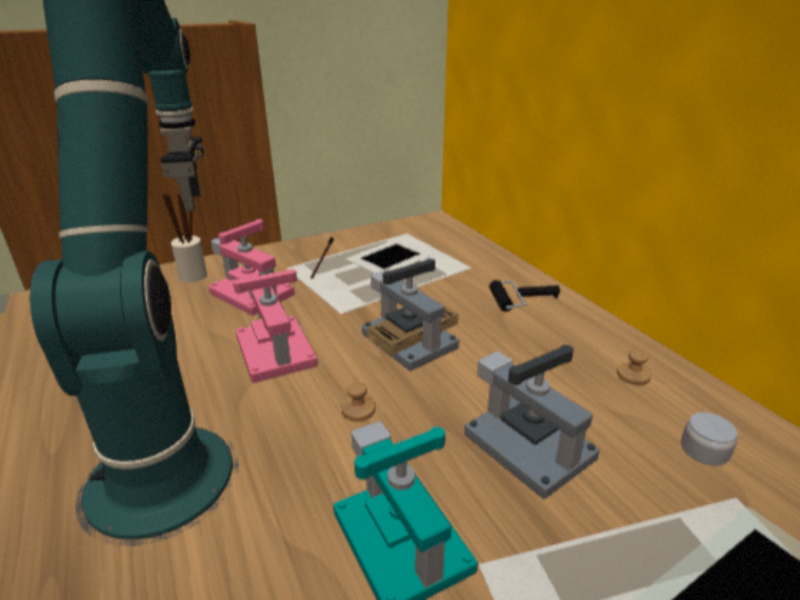

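Candidates for the handle (800x600 top view):
- grey press with a brown block, (382,278)
- grey empty press, (548,262)
- pink presses, (208,405) and (343,408)
- turquoise press, (597,388)

The one I want is grey with the block, at about (514,156).

```bash
cat >> h.py <<'E'
from scipy.spatial.transform import Rotation as Ro
def ori(yaw,flip=0):
    x=np.array([0,0,-1.]); a=yaw+flip*np.pi; y=np.array([-np.sin(a),np.cos(a),0]); return Ro.from_matrix(np.c_[x,y,np.cross(x,y)]).as_rotvec()
E
python3 - <<'E'
from h import *
for f in (0,1):
    for z in (147,300):
        for y in (.1,-.6,-1.2,-1.6):
            q=kin.ik([514,156,z],ori(y,f)); print(f,z,y,None if q is None else np.round(q,2))
E
```

```text
0 147 0.1 [-0.54  0.36  0.22  1.95 -0.11  0.84  1.41]
0 147 -0.6 [-0.64  0.37  0.35  1.96 -0.17  0.84  0.77]
0 147 -1.2 [-0.72  0.38  0.44  1.96 -0.21  0.84  0.21]
0 147 -1.6 [-0.76  0.39  0.5   1.97 -0.24  0.85 -0.16]
0 300 0.1 [-0.61  0.19  0.29  1.8  -0.06  1.16  1.37]
0 300 -0.6 [-0.7   0.19  0.4   1.8  -0.08  1.16  0.69]
0 300 -1.2 [-0.77  0.2   0.48  1.81 -0.1   1.16  0.11]
0 300 -1.6 [-0.82  0.2   0.54  1.81 -0.11  1.16 -0.27]
1 147 0.1 [-0.91  0.42  0.69  1.98 -0.35  0.87 -1.5 ]
1 147 -0.6 [-1.29  0.77  1.35  1.99 -0.86  1.12 -1.73]
1 147 -1.2 [-1.29  0.77  1.35  1.99 -0.86  1.12 -2.33]
1 147 -1.6 [-0.28  0.37 -0.09  1.94  0.04  0.84  2.72]
1 300 0.1 [-0.97  0.21  0.72  1.82 -0.15  1.17 -1.67]
1 300 -0.6 [-1.39  0.44  1.37  1.83 -0.46  1.25 -2.05]
1 300 -1.2 [-1.39  0.44  1.37  1.83 -0.46  1.25 -2.65]
1 300 -1.6 [-0.41  0.19  0.06  1.78 -0.01  1.16  2.77]
```

```bash
python3 - <<'E'
from h import *
robot.movep([505,156,290],ori(.08))
w,i=snap('wrist'); find('press_a_grip','wrist',i); find('press_b_end','wrist',i); find('press_a_platen','wrist',i)
for d in viewer.silhouettes('press_a_grip','wrist'):
    m=d['mask']; print(d['confidence'],m.sum())
    if m.sum()<300: continue
    v,u=np.nonzero(m); K=np.array(i['camera_matrix']); R=np.array(i['R']);t=np.array(i['t'])
    C=-R.T@t; D=(R.T@np.linalg.inv(K)@np.c_[u,v,np.ones(len(u))].T).T
    P=C+D*((177-C[2])/D[:,2])[:,None]
    (c,s,a)=cv2.minAreaRect(P[:,:2].astype(np.float32)); print(c,s,a)
    l=cv2.fitLine(P[:,:2].astype(np.float32),cv2.DIST_L2,0,.01,.01).ravel(); print('yaw',np.arctan2(l[1],l[0]),P[:,:2].mean(0))
b,j=snap('top')
cv2.imwrite('pics/a.png',w[:,:,::-1])
cv2.imwrite('pics/b.png',cv2.resize(b[140:280,180:370,::-1],None,fx=4,fy=4,interpolation=2))
print(robot.observe()['t'],robot.observe()['tcp_pos'])
E
```

```text
press_a_grip wrist 0.95 [512. 157. 169.] [278. 214.]
press_a_platen wrist 0.61 [511. 161.  51.] [282. 188.]
0.74 1941
(509.27093505859375, 156.15985107421875) (120.2891616821289, 19.578624725341797) 6.268502235412598
yaw 0.10494029 [506.13963473 155.54328047]
2.7667 [504.92270489 156.4038481  289.90202952]
```

View pics/a.png

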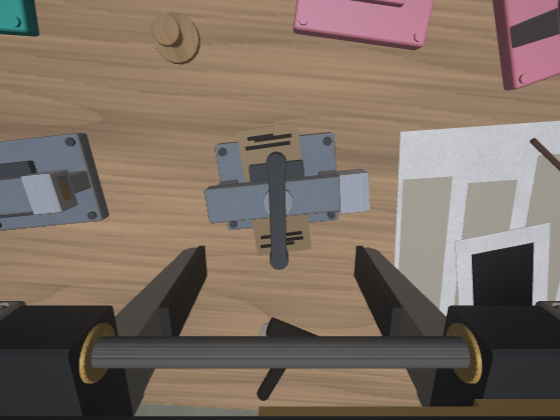

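View pics/b.png

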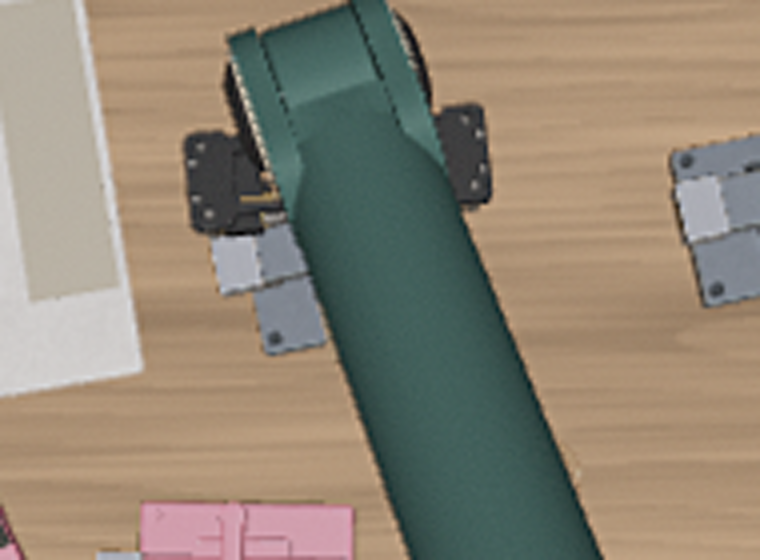

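The wrist view confirms the choice: the grey press has the brown block sticking out at (270,140) and (282,238), its bar is centred at about (278,210), and its housing is at (355,192). I'll grip there now.

```bash
python3 - <<'E'
from h import *
robot.servo_line([510,156,200],150,ori(.107))
robot.servo_line([510,156,147],100)
o=robot.observe(); print(o['tcp_pos'],o['contact_force'])
grip(0.0,15)
o=robot.observe(); print(o['t'],o['tcp_pos'],o['grip_width'],o['contact_force'],o['wrist_torque'])
w,i=snap('wrist'); b,j=snap('top'); np.save('w0.npy',w); np.save('b0.npy',b)
b=cv2.resize(b[140:280,180:370,::-1],(570,420),interpolation=2)
cv2.imwrite('pics/c.png',cv2.resize(np.hstack([w[:,:,::-1],b]),(800,298)))
E
```

```text
[510.46359674 156.06997842 147.49324638] [-0.47408636 -0.16834983 -0.02661407]
5.3333 [510.14531282 154.661055   146.96921198] 0.17239380790178815 [ 0.9439204  -5.27794772  0.02508446] [-0.94674437 -0.07267832  0.02178339]
```

View pics/c.png

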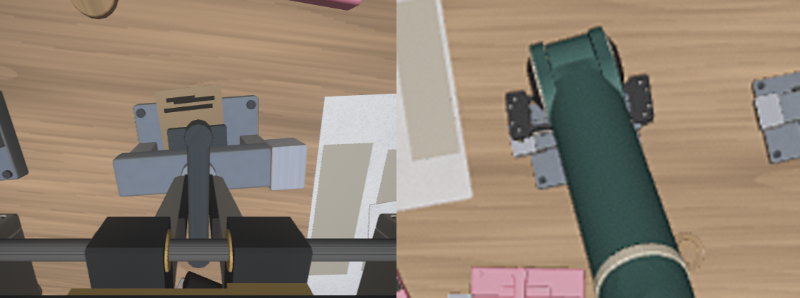

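```bash
cat >> h.py <<'E'
def turn(steps,fn):
    C=np.array([510,154.5,147]); out=[]
    for s in steps:
        robot.servo_line(C,20,ori(.107-s)) if 0 else robot.movep(C,ori(.107-s))
        robot.hold(.1)
        o=robot.observe(); R=Ro.from_rotvec(o['tcp_rot']).as_matrix(); 
        print(s,round(o['t'],2),'yaw',round(np.arctan2(-R[0,1],R[1,1]),3),o['tcp_pos'].round(1) if hasattr(o['tcp_pos'],'round') else o['tcp_pos'],np.round(o['contact_force'],1),np.round(o['wrist_torque'],2),round(o['grip_width'],3))
        w,i=snap('wrist'); T=[510+107*np.cos(1.82),154.5+107*np.sin(1.82),107]; u,v=pix(i,T).astype(int); print(u,v)
        u=min(max(u,80),480);v=min(max(v,80),340); a=w[v-80:v+80,u-80:u+80,::-1]
        b,j=snap('top'); u,v=pix(j,T).astype(int); b=b[v-20:v+20,u-20:u+20,::-1]
        out.append(np.vstack([cv2.resize(a,(200,200)),cv2.resize(b,(200,200),interpolation=2)]))
    cv2.imwrite('pics/'+fn,np.hstack(out))
E
python3 - <<'E'
from h import *
turn([.2,.45,.6,.75],'t1.png')
E
```

```text
0.2 5.83 yaw -0.09 [510.1 154.9 146.9] [ 1.6 -1.2 -0.9] [-0.19 -0.28 -0.17] 0.172
421 190
0.45 6.36 yaw -0.339 [510.2 155.1 147. ] [ 3.   2.1 -3.6] [ 0.28 -0.58 -0.06] 0.172
408 156
0.6 6.82 yaw -0.488 [510.1 155.3 147. ] [ 4.1  3.9 -5.7] [ 0.79 -0.75 -0.18] 0.17
396 138
0.75 7.28 yaw -0.638 [510.3 155.4 147. ] [ 3.6  4.1 -4.7] [ 0.9  -0.78 -0.16] 0.172
380 121
```

View pics/t1.png

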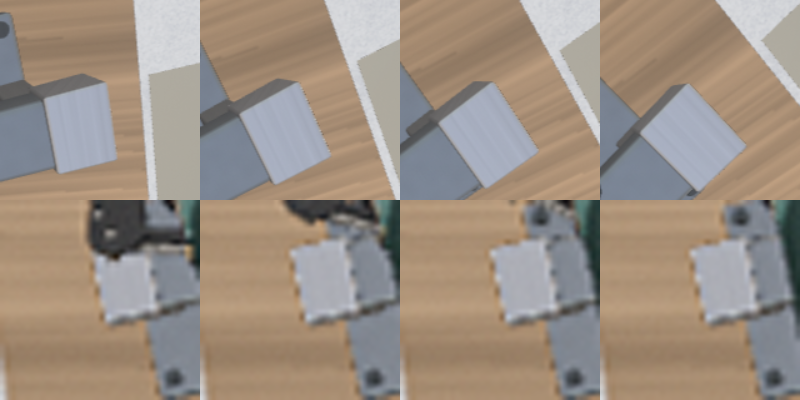

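The end of the housing is still plain in every crop, so the tab is not out yet. Going on to 1.2 rad stays within the harmless 0.5 rad past 0.75.

```bash
python3 - <<'E'
from h import *
turn([.87,.98,1.09],'t2.png')
E
```

```text
0.87 7.72 yaw -0.758 [510.3 155.6 147. ] [ 4.7  4.7 -6.2] [ 0.9 -0.8 -0.1] 0.175
365 110
0.98 8.18 yaw -0.868 [510.4 155.6 147. ] [ 4.4  5.  -6.6] [ 0.87 -0.91 -0.03] 0.172
350 101
1.09 8.62 yaw -0.978 [510.5 155.7 147. ] [ 4.5  5.1 -7.1] [ 0.98 -0.98 -0.01] 0.174
334 93
```

View pics/t2.png

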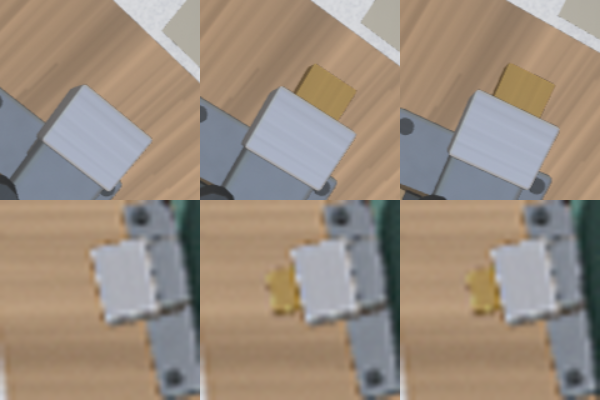

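The brass tab is out at 0.98 rad (wrist crop (325,92), top crop (282,290)). It came out between 0.87 and 0.98, so stopping at 1.09 is well within the margin. Next I release and retreat.

```bash
python3 - <<'E'
from h import *
grip(0.8); robot.servo_line([510,154.5,300],150)
w,i=snap('wrist')
find('press_a_grip','wrist',i)
robot.movep([330,330,330],ori(-.978)); robot.hold(.3)
b,j=snap('top'); o=robot.observe(); print(o['t'],o['contact_force'])
find('press_a_grip','top',j); find('press_b_end','top',j)
b=cv2.resize(b[130:270,200:440,::-1],(720,420),interpolation=2)[:,:]
cv2.imwrite('pics/f.png',np.hstack([cv2.resize(w[:,:,::-1],(320,240)),cv2.resize(b,(411,240))]))
E
```

```text
press_a_grip wrist 0.65 [508. 156. 167.] [279. 203.]
12.2833 [ 0.87176885  0.19137258 -0.59927257]
press_a_grip top 0.85 [262. 511. 170.] [146. 284.]
press_a_grip top 0.76 [ 280. -261.  165.] [412. 271.]
press_a_grip top 0.69 [510. 158. 166.] [266. 196.]
press_b_end top 0.84 [ 590. -194.  161.] [383. 167.]
```

View pics/f.png

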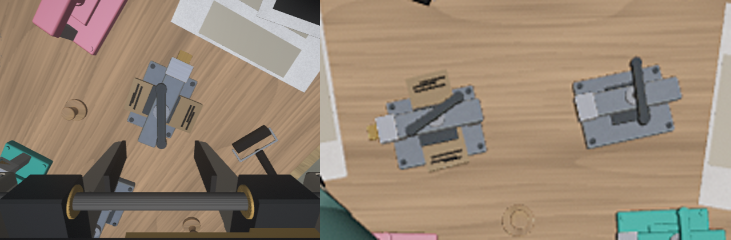

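The tab is still out at top-view (372,130), the handle stays turned, the block is in place, the empty press is unchanged, and the arm is clear. I'm handing the job in.

```bash
python3 -c "
from cell import robot
print(robot.job_done())"
```

```text
the job is handed in; nothing more can be done
None
```

I tightened the grey press that holds the lino block by turning its T-bar clockwise about 1.09 rad in steps. The brass tab sprang out between 0.87 and 0.98 rad, so the overshoot is at most 0.22 rad, against the 0.5 rad that does no harm. I then let go, backed the arm away and handed the job in.

- **Last pictures:** The tab is still out, the handle has stayed where I left it, and the block is in place. The empty press's handle is unchanged: its bar end was found at (590, -194) mm, against (591, -192) mm before.
- **Limits:** The highest contact force I read was about 10 N. The clock stood at about 12.3 s just before hand-in.
- **Disagreement:** The wrist moment about the vertical axis read only 0 to 0.2 N m while turning, below the stated 0.3 N m. The pictures show the handle turned and the tab out, so I relied on those. No check failed.

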